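# Unlatch the model case and take out the stone model

### The job

The yellow stone model is shut in the blue-lidded case: swing the red-knobbed latch lever right clear of the lid (it is free to turn one way only, and nothing shows which, so feel for it) and open the lid until it stands upright or beyond and stays there. Then lift out the stone model and set it down gently, upright, in the middle of the green mat. Leave the lid open and the latch clear, and leave the other things on the bench where they are.

Things in the scene. Friction and masses are not known exactly. Their poses are not given: they have to be found in the camera images.
- latch (a joint): Angle of the latch lever, rad; 0 = over the lid, pointing along the case's +x; positive = counter-clockwise from above. Starts within 0.08; holds the lid shut until about 1.35 either way. A hidden stop blocks ONE side at about 0.14 (up to 0.25 if pushed hard); the other side turns freely (2 N of friction at the knob) to an end stop at 1.9. Which side is free varies, unseen. Stays where left.
- latch_knob (a point): Middle of the lever's upright red round knob, 14 mm in diameter and 40 mm tall (20 mm above and below this point; this point is 102 mm above the bench), 50 mm from the lever's pin. The steel lever under it is 16 mm wide and 8 mm thick. Moves with the lever.
- latch_pivot (a point): Point on the lever's vertical pin, at the height of latch_knob; 99 mm before (-x) and 65 mm to the right (-y) of the case's centre. Hub radius 13 mm, on a black drum of radius 21 mm.
- lid (a joint): Opening angle of the lid, rad; 0 = shut, 1.57 = upright, 1.85 = end stop. It turns about the case's far (+x) upper rim and its stiff hinge (about 0.35 N m) holds it at any angle.
- lid_handle (a point): Middle of the lid's steel pull bar: round, 10 mm thick, 60 mm long between its arms, parallel to the case's y, its centre line 45 mm before the lid's front edge, at the mid-height of the 12 mm thick lid. Shut, it is 66 mm above the bench and in front of the case. Moves with the lid.
- lid_hinge (a point): Point on the lid's hinge axis (axis parallel to the case's y) straight across from lid_handle, 60 mm above the bench. With the lid shut lid_handle is 202 mm from it along the case's -x and 6 mm above.
- case: Grey plastic case with a blue lid, fixed to the bench: 150 (x) x 220 (y) mm, walls 58 mm high and 5 mm thick, inner floor 5 mm above the bench, lid top at 72 mm. Origin: centre of its underside. x points from the front (pull bar and latch) to the hinge, y to the left seen from the front, z up.
- stone_model: Yellow stone (plaster) model of a dental arch inside the case, about 0.14 kg: 39 mm (x) x 74 mm (y) x 35 mm tall, solid base 19 mm high, which is to be grasped across its 39 mm. Origin: centre of its underside. It stands upright on the case floor, long axis roughly along the case's x.
- mat: Green mat fixed to the bench, 130 (x) x 160 (y) x 4 mm thick. Origin: centre of its underside.
- tooth_model: Bystander: pink and white tooth model, 35 x 65 x 28 mm, standing behind the mat. Origin: centre of its underside. Leave it alone.
- glue_bottle: Bystander: white glue bottle with a long nozzle, 41 mm in diameter, 126 mm tall. Origin: centre of its underside.
- tape_roll: Bystander: roll of masking tape lying flat, 100 mm in diameter, 25 mm high. Origin: centre of its underside.
- wax_block: Bystander: red wax block, 36 x 60 x 16 mm. Origin: centre of its underside.

How it is judged:
By the outcome, as a careful person would: the job done as asked, in the order asked, and still so for the second after the job is handed in, with the robot touching nothing.
It also fails if it takes over 72 s, if anything falls off the work surface, if the arm or the gripper's body presses on something with over 40 N, if the wrist force passes 120 N, or if a joint passes its speed limit or range.

### The arm

A 6-joint arm with a two-finger parallel gripper is mounted at the origin on a cart in front of the work surface, level with it; the furniture and walls round the work are solid. World frame = base frame: x ahead of the robot, y to its left, z up, the work surface at z = 0. Lengths are in m, angles in rad, forces in N, time in s.
With the tool pointing down it reaches from about 0.35 to 0.925 m from the base axis. Payload 6.4 kg.
Tool frame: the origin (TCP) lies on the centre line of the jaws, within the pads' length; the fingertips stand 19 mm ahead of it and the grasp point (between the pads) is the TCP; z points along the fingers, y is the line along which they close (so a half turn about z gives the same grasp; the last joint's range is limited). The gripper opens to 85 mm and grips with 20 to 120 N. Pads are 22 mm wide; open, the fingers measure 114 mm over their backs; the gripper's body (76 mm by 85 mm) begins 54 mm behind the grasp point. The pads swing forward as they close: fully open they stand 13 mm farther back than shut.
Start: joints at [1.086, 0.245, 1.558, -0, 1.339, -0.174], TCP at [0.199, 0.619, 0.25] pointing down, gripper open.
Joint ranges: [-3.13, 3.13], [-1.02, 2.26], [0.13, 2.54], [-0.95, 4.09], [0.21, 2.88], [-2.74, 2.74]. Speed limits (rad/s): [2.57, 2.57, 3.14, 3.14, 3.14, 3.14].

### API

Orientations are given as a unit quaternion [w, x, y, z].
In Python, from cell import env gives the robot as it stands.
- The arm moves only by the tool send_rows, never from a script. Its argument "increments" is a list of rows, each an object with "turn": the turn, a rotation vector about the tool's x, y, z in units of 6 degrees (1.0 is 6 degrees), a list of three; "offset": the shift along the tool's x, y, z in units of 40 mm (1.0 is 40 mm), a list of three; "fingers": the gripper command: -1 is shut, 1 is fully open, values between are in proportion. A call has 1 to 10 rows; each row shifts and turns the commanded pose from where the row before left it, along the tool's axes as they then stand; what a row does not reach is not made up. A row lasts 1/12 s, in which the tool goes at most 41.7 mm and 7.16 degrees, less where a joint would pass 70% of its speed; a pose out of reach is approached as far as the arm can. A call is refused whole if a number of a shift passes 1 or a number of a turn 1, either way. A call with a gripper value outside its range is refused whole. The fingers move at their own pace and stop on an object; the grip force is fixed at half the most. Time passes only in rows, so rows that do not move let the fingers close. It gives the time, the measured TCP pose, the force, the opening and the grip force at its end, in the units of the state.
- env.observe(): the state, without advancing time (a new reading comes with each control period).
- env.capture(name): name is "side" or "top"; returns (picture, depth): 384x512x3 uint8, red, green, blue; 384x512 float32, m along the optical axis (not along the pixel's ray), 0 where there is no reading.
- env.calibration(name): a dict with "fx", "fy", "cx", "cy" (pixels), "D" ([k1, k2, p1, p2, k3] as OpenCV has them; the pictures are not rectified), "rvec" (rotation vector, rad) and "tvec" (3), from world to camera coordinates, as OpenCV has them. Camera axes: x right, y down, z forward; pixel columns grow to the right and rows downward; lengths in m; the calibration is good to about 2 mm. A picture is of the moment at which its call begins. calibration takes no time and is no camera call.
- env.hand_in(): hands the job in; it is judged then, once.
The state is a dict: "t": time; "joint_pos": joint angles; "qvel": joint speeds; "tau": joint torques, N m; "eef_pos": TCP position; "tcp_rot": TCP orientation; "wrist_force": force on the tool from outside, world axes, zero at the start; "torque": the same for the moment, N m; "opening": finger opening in m; "gripper_force": force on a finger pad.
Only numpy, scipy, OpenCV 4.12 (cv2) and the standard library are available. Lean on these libraries where they do the work, as an engineer would, in place of code of your own. Each camera call takes 0.05 s, during which the arm holds its last target. There are 200 camera calls.

## Working session

There is one attempt and no reset: what is moved stays moved. The work goes in short steps, Python scripts to look and compute and a tool call to move; the robot and the scene stay as the last step left them, time stands still between calls to the robot, and variables do not carry over. Pictures are saved under pics/ and viewed, at most 10 in all, crops included, and the job is handed in when it is done.

Besides the shell and the picture viewer there is one more tool, called after "Emit:" as name(argument=value, ...) on one line, values as JSON. send_rows: Moves the arm, as the interface text tells. Its arguments: {"type":"object","properties":{"increments":{"type":"array"}},"required":["increments"]}

```bash
mkdir -p pics; ls; cat > h.py <<'E'
import numpy as np, cv2
from cell import env
from scipy.spatial.transform import Rotation as R
def cal(n):
    c=env.calibration(n); K=np.array([[c['fx'],0,c['cx']],[0,c['fy'],c['cy']],[0,0,1.]])
    Rm=cv2.Rodrigues(np.array(c['rvec'],float))[0]; return K,np.array(c['D'],float),Rm,np.array(c['tvec'],float).ravel()
def rays(n,uv):
    K,D,Rm,t=cal(n); p=cv2.undistortPoints(np.array(uv,float).reshape(-1,1,2),K,D).reshape(-1,2)
    return -Rm.T@t, np.c_[p,np.ones(len(p))]@Rm   # d with unit optical depth
def onz(n,uv,z):
    o,d=rays(n,uv); return o+d*((z-o[2])/d[:,2])[:,None]
def cloud(n,depth):
    v,u=np.mgrid[:384,:512]; o,d=rays(n,np.c_[u.ravel(),v.ravel()])
    return (o+d*depth.reshape(-1,1)).reshape(384,512,3)
def proj(n,P):
    K,D,Rm,t=cal(n); return cv2.projectPoints(np.array(P,float).reshape(-1,1,3),Rm,t,K,D)[0].reshape(-1,2)
def snap(n,f):
    im,d=env.capture(n); cv2.imwrite(f'pics/{f}.png',im[:,:,::-1]); np.savez(f'{f}.npz',im=im,d=d); return im,d
E
python3 - <<'E'
from h import *
a,_=snap('top','top0'); b,_=snap('side','side0')
for n in('top','side'):
    o,d=rays(n,[[256,192]]); print(n,o,d)
s=env.observe(); print(s)
E
```

```text
pics
top [ 0.41758902 -0.03008495  1.11452919] [[ 0.16656177 -0.00600714 -0.98606316]]
side [ 0.28863198 -0.7667855   0.61908411] [[ 0.33460444  0.76582212 -0.5496542 ]]
{'t': 0.1, 'joint_pos': array([ 1.08593261e+00,  2.45772975e-01,  1.55893782e+00,  1.37930462e-05,
        1.33869933e+00, -1.74114995e-01]), 'qvel': array([-0.00022978, -0.00287102, -0.00336256, -0.00127959,  0.00099139,
       -0.0009883 ]), 'tau': array([ 1.17107258e-03, -4.30671215e+01, -3.27128935e+01, -1.54808581e-04,
        2.82687433e-03, -1.24171753e-07]), 'eef_pos': array([0.19852164, 0.61843047, 0.24924753]), 'tcp_rot': array([-3.00379536e-04,  1.54751470e-01,  9.87953013e-01, -8.57681299e-04]), 'wrist_force': array([1.21746459, 1.33705572, 0.50918371]), 'torque': array([-0.00022651, -0.00272378, -0.01912746]), 'gripper_force': 0.0, 'opening': 0.0852943205331744}
```

View pics/top0.png

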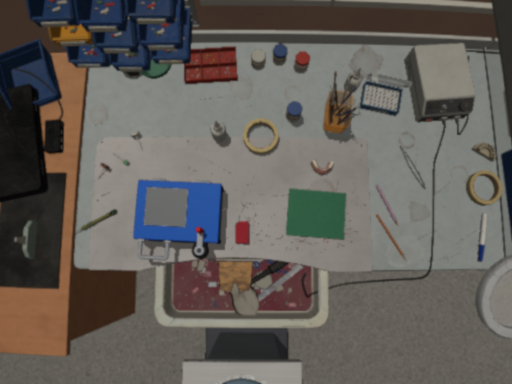

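View pics/side0.png

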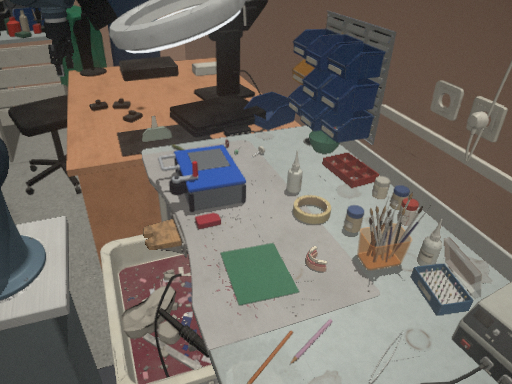

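Top view: blue lid at cols 135–222, rows 180–243; pull bar near (157,250); latch pin near (200,250) with the knob near (199,230); green mat centred near (316,214); wax block (242,232) next to the case. The side view agrees.

```bash
python3 - <<'E'
from h import *
z=np.load('top0.npz'); im,d=z['im'],z['d']; hsv=cv2.cvtColor(im,cv2.COLOR_RGB2HSV)
C=cloud('top',d)
def blob(m,box):
    k=np.zeros_like(m); x0,y0,x1,y1=box; k[y0:y1,x0:x1]=m[y0:y1,x0:x1]
    n,l,s,c=cv2.connectedComponentsWithStats(k); i=1+np.argmax(s[1:,4]); return (l==i).astype(np.uint8),s[i],c[i]
def rect(m,zz):
    cs=max(cv2.findContours(m,0,2)[0],key=cv2.contourArea).reshape(-1,2)
    P=onz('top',cs,zz)[:,:2]
    return cv2.minAreaRect(P.astype(np.float32))
m,s,c=blob(cv2.inRange(hsv,(105,150,60),(130,255,255)),(120,165,235,255)); m=cv2.morphologyEx(m,cv2.MORPH_CLOSE,np.ones((5,5)))
print('lid',s,rect(m,.072)); print('lidz',np.median(C[m>0][:,2]))
m,s,c=blob(cv2.inRange(hsv,(60,100,40),(90,255,255)),(270,170,360,250)); print('mat',s,rect(m,.004),np.median(C[m>0][:,2]))
red=cv2.inRange(hsv,(0,150,100),(8,255,255))|cv2.inRange(hsv,(172,150,100),(180,255,255))
m,s,c=blob(red,(190,222,210,245)); print('knob',s,c,onz('top',[c],.122),C[m>0][:,2])
m,s,c=blob(red,(230,215,255,250)); print('wax',s,rect(m,.016))
b=cv2.resize(im[170:270,125:260],None,fx=5,fy=5,interpolation=cv2.INTER_CUBIC); cv2.imwrite('pics/crop0.png',b[:,:,::-1])
# heights grid around bar/latch
print((C[226:262:2,140:214:4,2]*1000).astype(int))
z=np.load('side0.npz'); im2=z['im'];h2=cv2.cvtColor(im2,cv2.COLOR_RGB2HSV)
r2=cv2.inRange(h2,(0,150,100),(8,255,255))|cv2.inRange(h2,(172,150,100),(180,255,255)); m,s,c=blob(r2,(180,150,210,185));print('sideknob',s,c)
E
```

```text
lid [ 134  181   88   62 3079] ((0.5425793528556824, 0.16626451909542084), (0.21984334290027618, 0.1535906046628952), 87.5531234741211)
lidz 0.07218213021151221
mat [ 287  190   58   49 2450] ((0.5453048944473267, -0.20159003138542175), (0.15283888578414917, 0.12352564185857773), 85.44790649414062) 0.004526299529194255
knob [196 228   5   4  17] [198.11764706 229.41176471] [[0.49187448 0.10508759 0.122     ]] [0.12323462 0.12319081 0.12212854 0.11717285 0.12155188 0.12249009
 0.1226716  0.12112806 0.12284397 0.12361124 0.12175221 0.12237012
 0.12299201 0.11735249 0.12427497 0.12014909 0.11950041]
wax [236 222  12  21 243] ((0.4935424327850342, 0.0020401030778884888), (0.0540432371199131, 0.029764601960778236), 0.3703210949897766)
[[  72   70   70   73   71   72   74   72   70   70   73   74   71   70
    73   72   70   68   70]
 [  72   71   71   68   72   71   73   68   72   73   70   71   73   76
   123  117   71   71   71]
 [  72   71   71   72   71   70   72   72   76   72   71   71   70   70
   123  117   73   71   73]
 [  72   75   70   72   71   74   73   71   74   72   68   7
[... 787 characters left out ...]
   0    5    1    3   72
    88   83   73   51    2]
 [  71    2    0    3    2    3    1   68    1    2    2    1    3   71
    85   86   72   53    1]
 [  70   -4    0   -1    0    0    2   71    0    1    2   -2    0   70
    82   80   71   46    3]
 [  69    4    0    0    0    5    0   67   -2    3    3   -1    4    0
    85   83   72    4    0]
 [  71   70   71   68   67   71   67   65    3    2    0    2    6    1
    75   73   72    0    3]
 [  69   66   70   74   69   72   70   -5    2    2    0    2    3    2
    -4   69    1    0   -8]
 [  -1    0    0    1    0    1    0    0    3    0    2   -2    1  -13
  -310 -302 -301   -1   -2]]
sideknob [193 162   5  14  50] [194.76 168.14]
```

View pics/crop0.png

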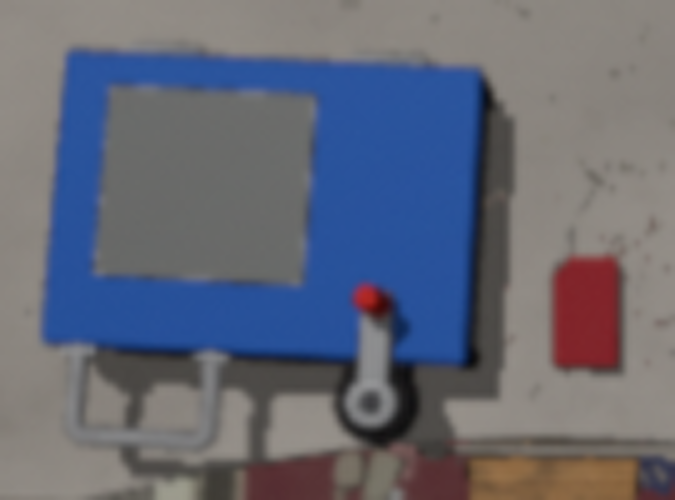

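Crop: knob at crop (368,298), pin at (372,402), bar from (72,440) to (212,440). The pin and knob predicted from the lid rectangle match the measured knob to within 2 mm.

```bash
cat >> h.py <<'E'
CY=np.deg2rad(-2.4); CC=np.array([.5426,.1663]); Rc=np.array([[np.cos(CY),-np.sin(CY)],[np.sin(CY),np.cos(CY)]])
def case(x,y,z): return np.r_[CC+Rc@[x,y],z]
def togo(target,ydeg):
    """tool-down target, closing axis at ydeg in world: turn units about tool z, then offset units in the turned tool frame"""
    s=env.observe(); w,x,y,z=s['tcp_rot']; r=R.from_quat([x,y,z,w]); M=r.as_matrix()
    e=np.deg2rad(ydeg); Y=np.array([np.cos(e),np.sin(e),0]); Z=np.array([0,0,-1.]); T=np.c_[np.cross(Y,Z),Y,Z]
    rv=(r.inv()*R.from_matrix(T)).as_rotvec(); 
    d=np.array(target)-s['eef_pos']
    print('t',round(s['t'],2),'pos',s['eef_pos'].round(4),'F',s['wrist_force'].round(1),'open',round(s['opening'],4),'grip',round(s['gripper_force'],1))
    print('turn units',(np.rad2deg(rv)/6).round(2),'offset units',(T.T@d/.04).round(3),'len',round(np.linalg.norm(d)/.04,2),'dist world',d.round(4))
E
python3 - <<'E'
from h import *
p=onz('top',[[125+72/5-.5,170+440/5-.5],[125+212/5-.5,170+440/5-.5]],.071); print(p, [Rc.T@(q[:2]-CC) for q in p])
print('pivot',onz('top',[[125+372/5-.4,170+402/5-.4]],.086),case(-.099,-.065,.1), case(-.049,-.065,.1))
togo([.4915,.104,.20],87.6)
E
```

```text
[[0.42247099 0.26295172 0.071     ]
 [0.42331006 0.19048959 0.071     ]] [array([-0.12407099,  0.09153646]), array([-0.12019826,  0.01917303])]
pivot [[0.44271711 0.106582   0.086     ]] [0.44096492 0.10550271 0.1       ] [0.49092106 0.10340892 0.1       ]
t 0.1 pos [0.1985 0.6184 0.2492] F [1.2 1.3 0.5] open 0.0853 grip 0.0
turn units [-0.02 -0.01 -2.57] offset units [ -7.857 -12.543   1.231] len 14.85 dist world [ 0.293  -0.5144 -0.0492]
```

Emit:
send_rows(increments=[{"turn": [0, 0, -0.86], "offset": [0, 0, 0], "fingers": 0.2}, {"turn": [0, 0, -0.86], "offset": [0, 0, 0], "fingers": 0.2}, {"turn": [0, 0, -0.85], "offset": [0, 0, 0], "fingers": 0.2}, {"turn": [0, 0, 0], "offset": [-0.49, -0.78, 0.05], "fingers": 0.2}, {"turn": [0, 0, 0], "offset": [-0.49, -0.78, 0.05], "fingers": 0.2}, {"turn": [0, 0, 0], "offset": [-0.49, -0.78, 0.05], "fingers": 0.2}, {"turn": [0, 0, 0], "offset": [-0.49, -0.78, 0.05], "fingers": 0.2}, {"turn": [0, 0, 0], "offset": [-0.49, -0.78, 0.05], "fingers": 0.2}, {"turn": [0, 0, 0], "offset": [-0.49, -0.78, 0.05], "fingers": 0.2}, {"turn": [0, 0, 0], "offset": [-0.49, -0.78, 0.05], "fingers": 0.2}])

```text
t: 0.93
eef_pos: [0.327, 0.3932, 0.2358]
tcp_rot: [-0.0, 0.021, 1.0, -0.0]
wrist_force: [0.5, -1.0, 0.3]
opening: 0.0513
gripper_force: 0.0
```

Emit:
send_rows(increments=[{"turn": [0, 0, 0], "offset": [-0.49, -0.78, 0.05], "fingers": -0.2}, {"turn": [0, 0, 0], "offset": [-0.49, -0.78, 0.05], "fingers": -0.2}, {"turn": [0, 0, 0], "offset": [-0.49, -0.78, 0.05], "fingers": -0.2}, {"turn": [0, 0, 0], "offset": [-0.49, -0.78, 0.05], "fingers": -0.2}, {"turn": [0, 0, 0], "offset": [-0.49, -0.78, 0.05], "fingers": -0.2}, {"turn": [0, 0, 0], "offset": [-0.49, -0.78, 0.05], "fingers": -0.2}, {"turn": [0, 0, 0], "offset": [-0.49, -0.78, 0.05], "fingers": -0.2}, {"turn": [0, 0, 0], "offset": [-0.3, -0.5, 0.05], "fingers": -0.2}, {"turn": [0, 0, 0], "offset": [0, 0, 0], "fingers": -0.2}, {"turn": [0, 0, 0], "offset": [0, 0, 0], "fingers": -0.2}])

```text
t: 1.77
eef_pos: [0.4659, 0.1497, 0.2198]
tcp_rot: [-0.001, 0.022, 1.0, 0.0]
wrist_force: [0.4, -0.1, 0.1]
opening: 0.0341
gripper_force: 0.0
```

```bash
python3 -c "
from h import *
togo([.492,.1045,.106],87.6)"
```

```text
t 1.77 pos [0.4659 0.1497 0.2198] F [ 0.4 -0.1  0.1] open 0.0341 grip 0.0
turn units [ 0.   -0.01 -0.02] offset units [-0.698 -1.101  2.845] len 3.13 dist world [ 0.0261 -0.0452 -0.1138]
```

Emit:
send_rows(increments=[{"turn": [0, 0, 0], "offset": [-0.35, -0.55, 0.3], "fingers": -0.2}, {"turn": [0, 0, 0], "offset": [-0.35, -0.55, 0.3], "fingers": -0.2}, {"turn": [0, 0, 0], "offset": [0, 0, 0.55], "fingers": -0.2}, {"turn": [0, 0, 0], "offset": [0, 0, 0.55], "fingers": -0.2}, {"turn": [0, 0, 0], "offset": [0, 0, 0.55], "fingers": -0.2}, {"turn": [0, 0, 0], "offset": [0, 0, 0.55], "fingers": -0.2}, {"turn": [0, 0, 0], "offset": [0, 0, 0.04], "fingers": -0.2}, {"turn": [0, 0, 0], "offset": [0, 0, 0], "fingers": -0.2}])

```text
t: 2.43
eef_pos: [0.4906, 0.1064, 0.1056]
tcp_rot: [-0.002, 0.02, 1.0, 0.0]
wrist_force: [-0.2, 0.3, 0.5]
opening: 0.0346
gripper_force: 0.0
```

```bash
python3 - <<'E'
from h import *
togo([.492,.1045,.106],87.6)
a,_=snap('top','t1'); b,_=snap('side','s1')
A=cv2.resize(a[200:270,150:250],(560,392),interpolation=2); B=cv2.resize(b[120:220,150:250],(400,400),interpolation=2)[:392]
B=cv2.resize(b[130:228,160:220],(240,392),interpolation=2)
cv2.imwrite('pics/v1.png',np.hstack([A,B])[:,:,::-1])
E
```

```text
t 2.43 pos [0.4906 0.1064 0.1056] F [-0.2  0.3  0.5] open 0.0346 grip 0.0
turn units [ 0.   -0.03  0.02] offset units [-0.038 -0.046 -0.011] len 0.06 dist world [ 0.0014 -0.0019  0.0004]
```

View pics/v1.png

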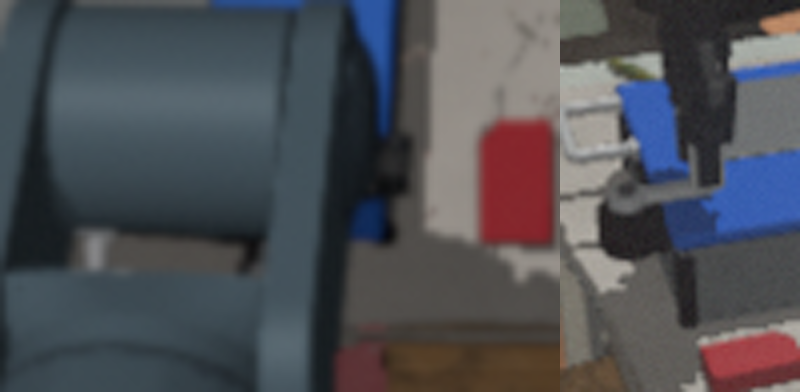

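The side part (right) shows the lever's end at about (720,185) going behind the near finger, so the knob stands between the fingers. The top view is blocked by the arm. Next I close on the knob.

Emit:
send_rows(increments=[{"turn": [0, 0, 0], "offset": [0, 0, 0], "fingers": -1}, {"turn": [0, 0, 0], "offset": [0, 0, 0], "fingers": -1}, {"turn": [0, 0, 0], "offset": [0, 0, 0], "fingers": -1}, {"turn": [0, 0, 0], "offset": [0, 0, 0], "fingers": -1}, {"turn": [0, 0, 0], "offset": [0, 0, 0], "fingers": -1}])

```text
t: 2.95
eef_pos: [0.4933, 0.1057, 0.1084]
tcp_rot: [0.001, 0.021, 1.0, 0.0]
wrist_force: [-0.2, 2.1, 5.5]
opening: 0.0122
gripper_force: 58.7
```

Emit:
send_rows(increments=[{"turn": [0, 0, 0], "offset": [0, 0.1, 0], "fingers": -1}, {"turn": [0, 0, 0], "offset": [0, 0.1, 0], "fingers": -1}, {"turn": [0, 0, 0], "offset": [0, 0.05, 0], "fingers": -1}, {"turn": [0, 0, 0], "offset": [0, 0, 0], "fingers": -1}])

```text
t: 3.28
eef_pos: [0.4938, 0.1139, 0.1083]
tcp_rot: [0.001, 0.02, 1.0, -0.002]
wrist_force: [-0.2, -7.3, 6.0]
opening: 0.0124
gripper_force: 60.4
```

Emit:
send_rows(increments=[{"turn": [0, 0, 0], "offset": [0, 0.1, 0], "fingers": -1}, {"turn": [0, 0, 0], "offset": [0, 0, 0], "fingers": -1}])

```text
t: 3.45
eef_pos: [0.4939, 0.1165, 0.1082]
tcp_rot: [0.001, 0.019, 1.0, -0.004]
wrist_force: [-1.0, -14.0, 6.8]
opening: 0.0121
gripper_force: 60.7
```

Emit:
send_rows(increments=[{"turn": [0, 0, 0], "offset": [0, -0.12, 0], "fingers": -1}, {"turn": [0, 0, 0], "offset": [0, -0.12, 0], "fingers": -1}, {"turn": [0, 0, 0], "offset": [0, -0.12, 0], "fingers": -1}, {"turn": [0, 0, 0], "offset": [0, -0.12, 0], "fingers": -1}, {"turn": [0, 0, 0], "offset": [0, -0.1, 0], "fingers": -1}, {"turn": [0, 0, 0], "offset": [0, 0, 0], "fingers": -1}])

```text
t: 3.95
eef_pos: [0.4932, 0.0969, 0.1083]
tcp_rot: [0.002, 0.022, 1.0, 0.001]
wrist_force: [0.8, 4.9, 5.5]
opening: 0.0122
gripper_force: 60.8
```

Emit:
send_rows(increments=[{"turn": [0, 0, 0], "offset": [0.02, -0.12, 0], "fingers": -1}, {"turn": [0, 0, 0], "offset": [0.02, -0.12, 0], "fingers": -1}, {"turn": [0, 0, 0], "offset": [0.03, -0.05, 0], "fingers": -1}, {"turn": [0, 0, 0], "offset": [0, 0, 0], "fingers": -1}])

```text
t: 4.28
eef_pos: [0.4898, 0.0855, 0.1083]
tcp_rot: [0.002, 0.022, 1.0, 0.001]
wrist_force: [1.1, 5.3, 4.2]
opening: 0.0126
gripper_force: 58.8
```

Emit:
send_rows(increments=[{"turn": [0, 0, 1], "offset": [0.055, -0.119, 0], "fingers": -1}, {"turn": [0, 0, 1], "offset": [0.055, -0.119, 0], "fingers": -1}, {"turn": [0, 0, 1], "offset": [0.055, -0.119, 0], "fingers": -1}, {"turn": [0, 0, 1], "offset": [0.055, -0.119, 0], "fingers": -1}, {"turn": [0, 0, 1], "offset": [0.055, -0.119, 0], "fingers": -1}, {"turn": [0, 0, 1], "offset": [0.055, -0.119, 0], "fingers": -1}])

```text
t: 4.78
eef_pos: [0.4683, 0.0624, 0.1081]
tcp_rot: [0.001, 0.331, 0.943, 0.001]
wrist_force: [-1.4, 6.1, 6.9]
opening: 0.0121
gripper_force: 59.0
```

```bash
python3 -c "
from h import *
a=-.42-.628
togo([.442+.051*np.cos(a),.106+.051*np.sin(a),.108],87.6-36);print(env.observe()['joint_pos'])"
```

```text
t 4.78 pos [0.4683 0.0624 0.1081] F [-1.4  6.1  6.9] open 0.0121 grip 59.0
turn units [ 0.03  0.   -0.05] offset units [ 0.008 -0.025  0.002] len 0.03 dist world [-0.0009 -0.0006 -0.0001]
[-0.10928956  0.0120166   2.10048193  0.00258113  1.02711908 -1.00571497]
```

Emit:
send_rows(increments=[{"turn": [0, 0, 1], "offset": [0.055, -0.119, 0], "fingers": -1}, {"turn": [0, 0, 1], "offset": [0.055, -0.119, 0], "fingers": -1}, {"turn": [0, 0, 1], "offset": [0.055, -0.119, 0], "fingers": -1}, {"turn": [0, 0, 1], "offset": [0.055, -0.119, 0], "fingers": -1}, {"turn": [0, 0, 1], "offset": [0.055, -0.119, 0], "fingers": -1}, {"turn": [0, 0, 1], "offset": [0.055, -0.119, 0], "fingers": -1}, {"turn": [0, 0, 1], "offset": [0.055, -0.119, 0], "fingers": -1}, {"turn": [0, 0, 0], "offset": [0, 0, 0], "fingers": -1}])

```text
t: 5.45
eef_pos: [0.4319, 0.0565, 0.1081]
tcp_rot: [0.0, 0.646, 0.763, 0.0]
wrist_force: [-4.4, 2.2, 10.0]
opening: 0.0122
gripper_force: 59.4
```

Emit:
send_rows(increments=[{"turn": [0, 0, 0], "offset": [0, 0, 0], "fingers": -0.3}, {"turn": [0, 0, 0], "offset": [0, 0, 0], "fingers": -0.3}, {"turn": [0, 0, 0], "offset": [0, 0, 0], "fingers": -0.3}, {"turn": [0, 0, 0], "offset": [0, 0, -0.5], "fingers": -0.3}, {"turn": [0, 0, 0], "offset": [0, 0, -0.6], "fingers": -0.3}, {"turn": [0, 0, 0], "offset": [0, 0, -0.6], "fingers": -0.3}])

```text
t: 5.95
eef_pos: [0.4313, 0.0563, 0.1746]
tcp_rot: [-0.001, 0.645, 0.764, -0.001]
wrist_force: [1.3, 0.5, 0.8]
opening: 0.0302
gripper_force: 0.0
```

```bash
python3 -c "
from h import *
print(case(-.1245,.0555,.066))
togo(case(-.1245,.0555,.14),-2.4);print(env.observe()['joint_pos'])"
```

```text
[0.42053331 0.22696484 0.066     ]
t 5.95 pos [0.4313 0.0563 0.1746] F [1.3 0.5 0.8] open 0.0302 grip 0.0
turn units [-0.02 -0.    2.  ] offset units [ 4.253 -0.448  0.865] len 4.36 dist world [-0.0108  0.1707 -0.0346]
[-1.32067736e-01 -1.94728787e-01  2.15167305e+00 -1.47089018e-04
  1.18722777e+00 -2.99629085e-01]
```

Emit:
send_rows(increments=[{"turn": [0, 0, 1], "offset": [0, 0, 0], "fingers": -0.25}, {"turn": [0, 0, 1], "offset": [0, 0, 0], "fingers": -0.25}, {"turn": [0, 0, 0], "offset": [0.85, -0.08, 0], "fingers": -0.25}, {"turn": [0, 0, 0], "offset": [0.85, -0.08, 0], "fingers": -0.25}, {"turn": [0, 0, 0], "offset": [0.85, -0.08, 0], "fingers": -0.25}, {"turn": [0, 0, 0], "offset": [0.85, -0.08, 0.2], "fingers": -0.25}, {"turn": [0, 0, 0], "offset": [0.85, -0.08, 0.3], "fingers": -0.25}, {"turn": [0, 0, 0], "offset": [0, 0, 0.3], "fingers": -0.25}, {"turn": [0, 0, 0], "offset": [0, 0, 0], "fingers": -0.25}])

```text
t: 6.7
eef_pos: [0.421, 0.2277, 0.14]
tcp_rot: [-0.001, 0.721, 0.693, -0.002]
wrist_force: [-1.1, 0.1, -0.1]
opening: 0.0316
gripper_force: 0.0
```

```bash
python3 -c "
from h import *
togo([.4215,.2272,.067],-2.4);print(env.observe()['joint_pos'])
a,_=snap('top','t2'); b,_=snap('side','s2')
A=cv2.resize(a[170:270,120:230],(440,400),interpolation=2); B=cv2.resize(b[120:220,140:230],(360,400),interpolation=2)
cv2.imwrite('pics/v2.png',np.hstack([A,B])[:,:,::-1])"
```

```text
t 6.7 pos [0.421  0.2277 0.14  ] F [-1.1  0.1 -0.1] open 0.0316 grip 0.0
turn units [-0.05  0.02  0.03] offset units [-0.012  0.013  1.824] len 1.82 dist world [ 0.0005 -0.0005 -0.073 ]
[ 2.58406662e-01 -2.30564490e-02  2.06682317e+00 -2.21811680e-04
  1.10334056e+00  2.96794504e-01]
```

View pics/v2.png

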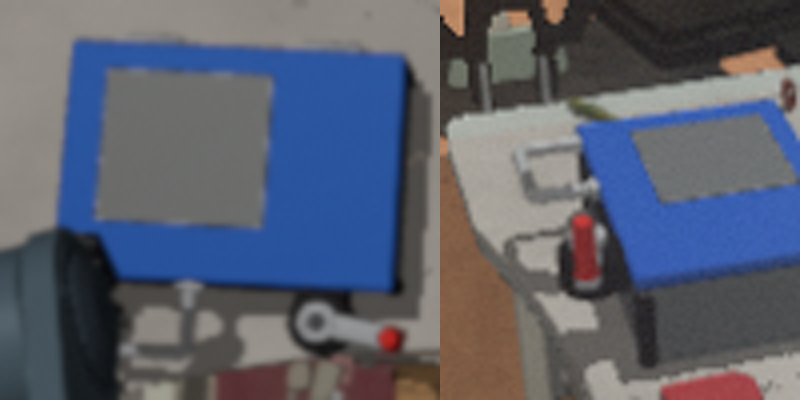

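The latch lever now points right, with the knob at (390,338) in the top part and clear of the lid. I can't see the gripper over the bar in either view, so I'll check that by projection.

```bash
python3 - <<'E'
from h import *
e=env.observe()['eef_pos']; 
for z in(-.019,0,.05,.1): print(z,proj('top',[e+[0,0,z]]),proj('side',[e+[0,0,z]]))
print('bar',proj('top',[[.4215,.2272,.066]]),proj('side',[[.4215,.2272,.066]]))
a,b=np.load('t2.npz')['im'],np.load('s2.npz')['im']
A=cv2.resize(a[150:384,90:290],(480,562),interpolation=2); B=cv2.resize(b[60:240,100:200],(312,562),interpolation=2)
cv2.imwrite('pics/v3.png',np.hstack([A,B])[:,:,::-1])
E
```

```text
-0.019 [[147.729136   257.39883236]] [[158.4656572  146.23814596]]
0 [[145.69671173 257.33217215]] [[157.79595153 140.02888128]]
0.05 [[139.9575044  257.14203587]] [[155.99204684 123.13733238]]
0.1 [[133.57745907 256.92734966]] [[154.12779308 105.41314708]]
bar [[153.13368402 258.06597443]] [[159.95082663 164.20481068]]
```

View pics/v3.png

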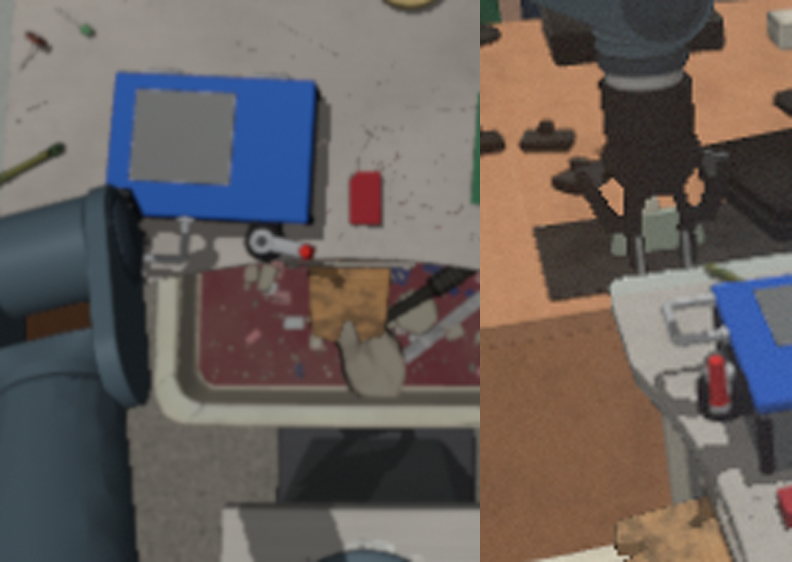

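Side (right): fingertips at about (640–690,265), right above the bar, whose middle is at about (676,325). Both are within 2 px of the predictions. I'll go down and grasp.

Emit:
send_rows(increments=[{"turn": [0, 0, 0], "offset": [0, 0.04, 0.6], "fingers": -0.2}, {"turn": [0, 0, 0], "offset": [0, 0, 0.6], "fingers": -0.2}, {"turn": [0, 0, 0], "offset": [0, 0, 0.4], "fingers": -0.2}, {"turn": [0, 0, 0], "offset": [0, 0, 0.2], "fingers": -0.2}, {"turn": [0, 0, 0], "offset": [0, 0, 0], "fingers": -0.2}])

```text
t: 7.22
eef_pos: [0.4242, 0.2256, 0.0697]
tcp_rot: [-0.001, 0.722, 0.692, -0.001]
wrist_force: [-0.9, 0.2, 0.1]
opening: 0.0343
gripper_force: 0.0
```

Emit:
send_rows(increments=[{"turn": [0, 0, 0], "offset": [0, 0, 0], "fingers": -1}, {"turn": [0, 0, 0], "offset": [0, 0, 0], "fingers": -1}, {"turn": [0, 0, 0], "offset": [0, 0, 0], "fingers": -1}, {"turn": [0, 0, 0], "offset": [0, 0, 0], "fingers": -1}])

```text
t: 7.55
eef_pos: [0.4232, 0.2268, 0.0718]
tcp_rot: [-0.002, 0.722, 0.692, -0.002]
wrist_force: [-10.6, -1.5, 8.5]
opening: 0.0079
gripper_force: 58.7
```

Emit:
send_rows(increments=[{"turn": [0, 0, 0], "offset": [0, 0.043, -0.527], "fingers": -1}, {"turn": [0, 0, 0], "offset": [0, 0.098, -0.52], "fingers": -1}, {"turn": [0, 0, 0], "offset": [0, 0.152, -0.507], "fingers": -1}, {"turn": [0, 0, 0], "offset": [0, 0.204, -0.488], "fingers": -1}, {"turn": [0, 0, 0], "offset": [0, 0, 0], "fingers": -1}])

```text
t: 7.97
eef_pos: [0.4436, 0.226, 0.1564]
tcp_rot: [-0.002, 0.722, 0.692, -0.002]
wrist_force: [-16.7, -2.4, 8.9]
opening: 0.0077
gripper_force: 59.5
```

```bash
cat > b.py <<'E'
from h import *
import sys
th=np.deg2rad(float(sys.argv[1])+1.7); b=np.array([.4228,.2268]); h=b+Rc@[.202,0]
togo(np.r_[h-Rc@[.2021*np.cos(th),0],.06+.2021*np.sin(th)],-2.4)
E
python3 b.py 24
```

```text
t 7.97 pos [0.4436 0.226  0.1564] F [-16.7  -2.4   8.9] open 0.0077 grip 59.5
turn units [-0.05  0.01  0.  ] offset units [-0.001 -0.023  0.22 ] len 0.22 dist world [-0.0009 -0.     -0.0088]
```

Emit:
send_rows(increments=[{"turn": [0, 0, 0], "offset": [0, 0.22, -0.464], "fingers": -1}, {"turn": [0, 0, 0], "offset": [0, 0.301, -0.435], "fingers": -1}, {"turn": [0, 0, 0], "offset": [0, 0.345, -0.401], "fingers": -1}, {"turn": [0, 0, 0], "offset": [0, 0.385, -0.363], "fingers": -1}, {"turn": [0, 0, 0], "offset": [0, 0.421, -0.321], "fingers": -1}, {"turn": [0, 0, 0], "offset": [0, 0, 0], "fingers": -1}])

```text
t: 8.47
eef_pos: [0.5135, 0.2231, 0.2387]
tcp_rot: [0.001, 0.722, 0.692, 0.001]
wrist_force: [-12.6, -3.9, 18.6]
opening: 0.0071
gripper_force: 60.8
```

```bash
python3 b.py 54
```

```text
t 8.47 pos [0.5135 0.2231 0.2387] F [-12.6  -3.9  18.6] open 0.0071 grip 60.8
turn units [ 0.03 -0.01 -0.  ] offset units [-0.004 -0.068  0.293] len 0.3 dist world [-0.0027 -0.     -0.0117]
```

```bash
python3 - <<'E'
from h import *
b,_=snap('side','s4'); e=env.observe()['eef_pos']; print(proj('side',[e,e-[0,0,.0117]]))
B=cv2.resize(b[60:220,110:270],(600,600),interpolation=2)
cv2.imwrite('pics/v4.png',B[:,:,::-1])
E
```

```text
[[188.10927256 103.32223846]
 [188.34767206 107.45820255]]
```

View pics/v4.png

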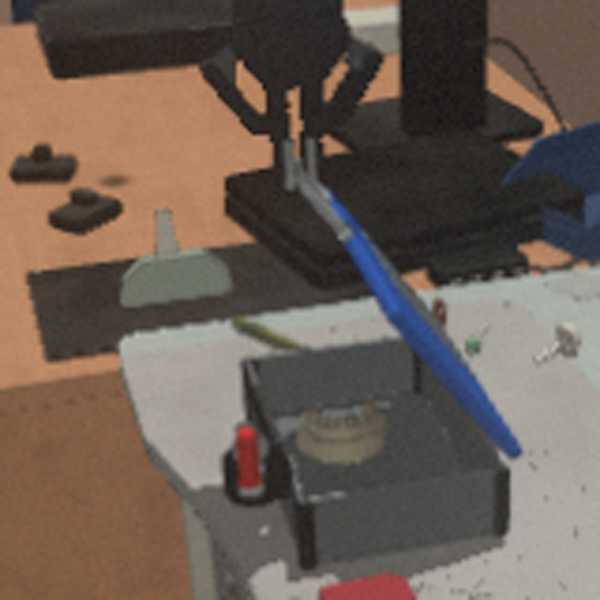

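Side view: the lid is at roughly 55°, the bar is held at the fingertips (300,175), and the stone model stands in the case at about (340,430). I'll continue the arc.

Emit:
send_rows(increments=[{"turn": [0, 0, 0], "offset": [0, 0.44, -0.24], "fingers": -1}, {"turn": [0, 0, 0], "offset": [0, 0.478, -0.2], "fingers": -1}, {"turn": [0, 0, 0], "offset": [0, 0.499, -0.15], "fingers": -1}, {"turn": [0, 0, 0], "offset": [0, 0.515, -0.1], "fingers": -1}, {"turn": [0, 0, 0], "offset": [0, 0.525, -0.04], "fingers": -1}, {"turn": [0, 0, 0], "offset": [0, 0.529, 0.0], "fingers": -1}, {"turn": [0, 0, 0], "offset": [0, 0.527, 0.06], "fingers": -1}, {"turn": [0, 0, 0], "offset": [0, 0, 0], "fingers": -1}])

```text
t: 9.18
eef_pos: [0.6577, 0.2172, 0.2658]
tcp_rot: [0.004, 0.722, 0.692, 0.006]
wrist_force: [3.6, 0.3, 12.7]
opening: 0.0075
gripper_force: 65.7
```

```bash
python3 b.py 97
```

```text
t 9.18 pos [0.6577 0.2172 0.2658] F [ 3.6  0.3 12.7] open 0.0075 grip 65.7
turn units [ 0.14 -0.04 -0.02] offset units [-0.007 -0.063  0.151] len 0.16 dist world [-0.0025 -0.0002 -0.0061]
```

Emit:
send_rows(increments=[{"turn": [0, 0, 0], "offset": [0, 0, 0], "fingers": -0.2}, {"turn": [0, 0, 0], "offset": [0, 0, 0], "fingers": -0.2}, {"turn": [0, 0, 0], "offset": [0, 0, 0], "fingers": -0.2}, {"turn": [0, 0, 0], "offset": [0, 0, -0.5], "fingers": -0.2}, {"turn": [0, 0, 0], "offset": [0, 0, -0.8], "fingers": -0.2}, {"turn": [0, 0, 0], "offset": [0, -0.6, -0.3], "fingers": 0.2}, {"turn": [0, 0, 0], "offset": [0, -0.95, 0], "fingers": 0.6}, {"turn": [0, 0, 0], "offset": [-0.5, -0.8, 0], "fingers": 0.6}, {"turn": [0, 0, 0], "offset": [-0.7, -0.7, 0], "fingers": 0.6}, {"turn": [0, 0, 0], "offset": [0, 0, 0], "fingers": 0.6}])

```text
t: 10.02
eef_pos: [0.5223, 0.1724, 0.3204]
tcp_rot: [-0.001, 0.722, 0.692, -0.003]
wrist_force: [-0.3, 0.3, -0.8]
opening: 0.068
gripper_force: 0.0
```

```bash
python3 - <<'E'
from h import *
for n,f in(('top','t5'),('side','s5')):
    a,d=snap(n,f); C=cloud(n,d); L=(C[...,:2]-CC)@Rc
    hsv=cv2.cvtColor(a,cv2.COLOR_RGB2HSV)
    inn=(abs(L[...,0])<.069)&(abs(L[...,1])<.104)&(C[...,2]>.009)&(C[...,2]<.05)&(hsv[...,1]>45)&(hsv[...,0]>8)&(hsv[...,0]<35)
    k,l,s,c=cv2.connectedComponentsWithStats(inn.astype(np.uint8)); i=1+np.argmax(s[1:,4]); m=l==i
    P=np.c_[L[m],C[m][:,2]]; print(n,s[i],c[i],'min',P.min(0).round(4),'max',P.max(0).round(4),'case rect',cv2.minAreaRect(P[:,:2].astype(np.float32)))
    if n=='side':
        t=(abs(L[...,0]-.07)<.08)&(C[...,2]>.1)&(C[...,2]<.24)&(abs(L[...,1])<.12)&(hsv[...,0]>100)&(hsv[...,0]<130)&(hsv[...,1]>140); q=np.c_[L[t],C[t][:,2]]; print('lid plane',len(q),np.polyfit(q[:,2],q[:,0],1))
A=cv2.resize(np.load('t5.npz')['im'][130:280,110:260],(400,400),interpolation=2); B=cv2.resize(np.load('s5.npz')['im'][90:230,130:270],(400,400),interpolation=2)
cv2.imwrite('pics/v5.png',np.hstack([A,B])[:,:,::-1]); togo(case(0,0,.2),87.6)
E
```

```text
top [162 204  16  26 279] [169.09318996 216.47311828] min [-0.0444  0.0113  0.0102] max [0.0238 0.0466 0.0429] case rect ((-0.01016724482178688, 0.028885282576084137), (0.06818447262048721, 0.03515412658452988), 0.5552096366882324)
side [190 167  23  16 241] [200.79253112 175.97510373] min [-0.0433  0.0072  0.0094] max [0.024  0.0463 0.0441] case rect ((-0.010979492217302322, 0.02512146346271038), (0.03624297305941582, 0.06672867387533188), 84.26297760009766)
lid plane 983 [0.14691711 0.070948  ]
t 10.12 pos [0.5266 0.174  0.3224] F [0.9 0.5 1.3] open 0.0683 grip 0.0
turn units [ -0.  -0. -15.] offset units [-0.408 -0.176  3.06 ] len 3.09 dist world [ 0.016  -0.0077 -0.1224]
```

View pics/v5.png

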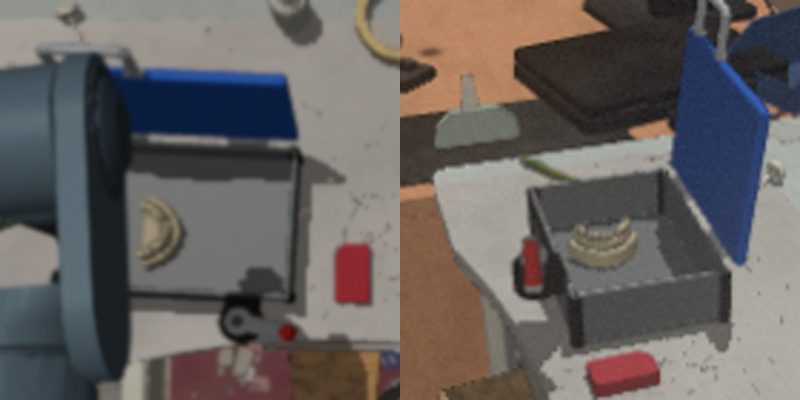

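The lid stands about 8° past upright, the latch is clear, and the stone is at (160,232) in the top part, partly hidden by the arm. I'll move the arm aside while turning the gripper, for a clean view.

Emit:
send_rows(increments=[{"turn": [0, 0, 0], "offset": [-0.9, 0, 0], "fingers": 0.6}, {"turn": [0, 0, 0], "offset": [-0.9, 0, 0], "fingers": 0.6}, {"turn": [0, 0, 0], "offset": [-0.9, 0, 0], "fingers": 0.6}, {"turn": [0, 0, 0], "offset": [-0.9, 0, 0], "fingers": 0.6}, {"turn": [0, 0, 0], "offset": [-0.9, 0, 0], "fingers": 0.6}, {"turn": [0, 0, -1], "offset": [0, 0, 0], "fingers": 0.6}, {"turn": [0, 0, -1], "offset": [0, 0, 0], "fingers": 0.6}, {"turn": [0, 0, -1], "offset": [0, 0, 0], "fingers": 0.6}, {"turn": [0, 0, -1], "offset": [0, 0, 0], "fingers": 0.6}, {"turn": [0, 0, -1], "offset": [0, 0, 0], "fingers": 0.6}])

```text
t: 10.95
eef_pos: [0.5216, -0.0055, 0.3229]
tcp_rot: [0.0, 0.516, 0.857, 0.0]
wrist_force: [-0.4, -0.1, -0.4]
opening: 0.0682
gripper_force: 0.0
```

Emit:
send_rows(increments=[{"turn": [0, 0, -1], "offset": [0, 0, 0], "fingers": 0.6}, {"turn": [0, 0, -1], "offset": [0, 0, 0], "fingers": 0.6}, {"turn": [0, 0, -1], "offset": [0, 0, 0], "fingers": 0.6}, {"turn": [0, 0, -1], "offset": [0, 0, 0], "fingers": 0.6}, {"turn": [0, 0, -1], "offset": [0, 0, 0], "fingers": 0.6}, {"turn": [0, 0, -1], "offset": [0, 0, 0], "fingers": 0.6}, {"turn": [0, 0, -1], "offset": [0, 0, 0], "fingers": 0.6}, {"turn": [0, 0, -1], "offset": [0, 0, 0], "fingers": 0.6}, {"turn": [0, 0, -1], "offset": [0, 0, 0], "fingers": 0.6}, {"turn": [0, 0, -1], "offset": [0, 0, 0], "fingers": 0.6}])

```text
t: 11.78
eef_pos: [0.5216, -0.0053, 0.3229]
tcp_rot: [0.0, 0.018, 1.0, 0.0]
wrist_force: [0.3, -0.3, -0.3]
opening: 0.0683
gripper_force: 0.0
```

```bash
python3 - <<'E'
from h import *
n='top'; a,d=snap(n,'t6'); C=cloud(n,d); L=(C[...,:2]-CC)@Rc
hsv=cv2.cvtColor(a,cv2.COLOR_RGB2HSV)
inn=(abs(L[...,0])<.069)&(abs(L[...,1])<.104)&(C[...,2]>.009)&(C[...,2]<.05)&(hsv[...,1]>45)&(hsv[...,0]>8)&(hsv[...,0]<35)
k,l,s,c=cv2.connectedComponentsWithStats(inn.astype(np.uint8)); i=1+np.argmax(s[1:,4]); m=l==i
P=np.c_[L[m],C[m][:,2]]; r=cv2.minAreaRect(P[:,:2].astype(np.float32)); print(s[i],c[i],P.min(0).round(4),P.max(0).round(4),r)
print('box case',cv2.boxPoints(r).round(4).tolist()); sc=r[0]; t=case(sc[0],sc[1],.1); print(t); togo(t,87.6)
A=cv2.resize(a[170:270,125:225],(500,500),interpolation=2); cv2.imwrite('pics/v6.png',A[:,:,::-1])
E
```

```text
[162 204  16  26 279] [169.10752688 216.46594982] [-0.0445  0.0108  0.0109] [0.0236 0.0473 0.0443] ((-0.010112863034009933, 0.02875126153230667), (0.06804835051298141, 0.035811830312013626), 1.519447684288025)
box case [[-0.044599998742341995, 0.04569999873638153], [-0.043699998408555984, 0.00989999994635582], [0.024399999529123306, 0.011800000444054604], [0.023399999365210533, 0.047600001096725464]]
[0.53369999 0.19544952 0.1       ]
t 11.83 pos [ 0.5215 -0.0053  0.3228] F [-0.1 -0.7  0.2] open 0.0686 grip 0.0
turn units [0.   0.   0.09] offset units [-0.094  5.027  5.571] len 7.5 dist world [ 0.0122  0.2007 -0.2228]
```

View pics/v6.png

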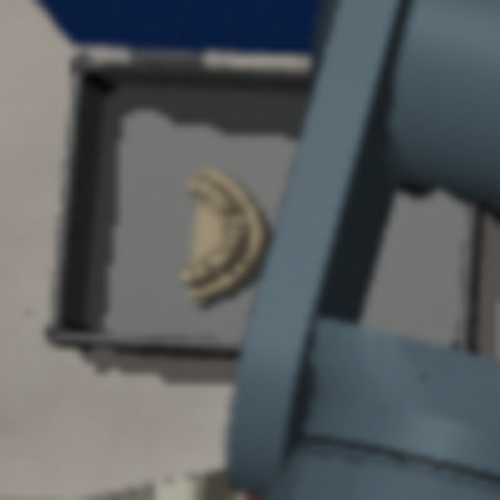

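The whole stone is in view, flat back to the left at (190,235) and arch apex at (268,235). The footprint of about 68×36 mm, centred at case (-0.010, 0.029), fits the given size. I'll go over it and down.

Emit:
send_rows(increments=[{"turn": [0, 0, -0.1], "offset": [-0.015, 0.84, 0], "fingers": 0.6}, {"turn": [0, 0, 0], "offset": [-0.015, 0.84, 0], "fingers": 0.6}, {"turn": [0, 0, 0], "offset": [-0.015, 0.84, 0], "fingers": 0.6}, {"turn": [0, 0, 0], "offset": [-0.015, 0.84, 0.2], "fingers": 0.6}, {"turn": [0, 0, 0], "offset": [-0.015, 0.84, 0.3], "fingers": 0.6}, {"turn": [0, 0, 0], "offset": [-0.015, 0.82, 0.4], "fingers": 0.6}, {"turn": [0, 0, 0], "offset": [0, 0, 0.9], "fingers": 0.6}, {"turn": [0, 0, 0], "offset": [0, 0, 0.9], "fingers": 0.6}, {"turn": [0, 0, 0], "offset": [0, 0, 0.9], "fingers": 0.6}, {"turn": [0, 0, 0], "offset": [0, 0, 0.9], "fingers": 0.6}])

```text
t: 12.67
eef_pos: [0.5314, 0.196, 0.1412]
tcp_rot: [0.001, 0.016, 1.0, 0.0]
wrist_force: [0.0, 0.1, 0.7]
opening: 0.0683
gripper_force: 0.0
```

Emit:
send_rows(increments=[{"turn": [0, 0, 0], "offset": [0, 0, 0.4], "fingers": 0.6}, {"turn": [0, 0, 0], "offset": [0, 0, 0], "fingers": 0.6}])

```text
t: 12.83
eef_pos: [0.528, 0.195, 0.1213]
tcp_rot: [-0.005, 0.016, 1.0, -0.001]
wrist_force: [-1.0, -0.4, -0.4]
opening: 0.0683
gripper_force: 0.0
```

```bash
python3 -c "
from h import *
togo([.5337,.1954,.027],88.6);print(env.observe()['joint_pos'])"
```

```text
t 12.83 pos [0.528  0.195  0.1213] F [-1.  -0.4 -0.4] open 0.0683 grip 0.0
turn units [-0.02 -0.09 -0.08] offset units [-0.143  0.013  2.358] len 2.36 dist world [ 0.0057  0.0004 -0.0943]
[ 1.52402263e-01  2.02499066e-01  1.86274534e+00  8.80657980e-05
  1.08585261e+00 -1.38567996e+00]
```

Emit:
send_rows(increments=[{"turn": [0, 0, 0], "offset": [-0.1, 0, 0.5], "fingers": 0.6}, {"turn": [0, 0, 0], "offset": [0, 0, 0.5], "fingers": 0.6}, {"turn": [0, 0, 0], "offset": [0, 0, 0.5], "fingers": 0.6}, {"turn": [0, 0, 0], "offset": [0, 0, 0.4], "fingers": 0.6}, {"turn": [0, 0, 0], "offset": [0, 0, 0.2], "fingers": 0.6}, {"turn": [0, 0, 0], "offset": [0, 0, 0], "fingers": 0.6}, {"turn": [0, 0, 0], "offset": [0, 0, 0], "fingers": 0.6}])

```text
t: 13.42
eef_pos: [0.5359, 0.1953, 0.0437]
tcp_rot: [0.001, 0.016, 1.0, 0.0]
wrist_force: [-0.3, -0.1, -0.2]
opening: 0.0682
gripper_force: 0.0
```

```bash
python3 -c "
from h import *
togo([.5337,.1954,.027],88.6)"
```

```text
t 13.42 pos [0.5359 0.1953 0.0437] F [-0.3 -0.1 -0.2] open 0.0682 grip 0.0
turn units [ 0.    0.02 -0.07] offset units [0.054 0.001 0.417] len 0.42 dist world [-0.0022  0.0001 -0.0167]
```

Emit:
send_rows(increments=[{"turn": [0, 0, 0], "offset": [0.05, 0, 0.2], "fingers": 0.6}, {"turn": [0, 0, 0], "offset": [0, 0, 0.2], "fingers": 0.6}, {"turn": [0, 0, 0], "offset": [0, 0, 0], "fingers": 0.6}])

```text
t: 13.67
eef_pos: [0.5318, 0.195, 0.0255]
tcp_rot: [-0.001, 0.016, 1.0, -0.0]
wrist_force: [0.1, -0.8, 0.3]
opening: 0.0681
gripper_force: 0.0
```

Emit:
send_rows(increments=[{"turn": [0, 0, 0], "offset": [0, 0, 0], "fingers": -0.3}, {"turn": [0, 0, 0], "offset": [0, 0, 0], "fingers": -0.3}, {"turn": [0, 0, 0], "offset": [0, 0, 0], "fingers": -0.3}, {"turn": [0, 0, 0], "offset": [0, 0, 0], "fingers": -0.3}, {"turn": [0, 0, 0], "offset": [0, 0, 0], "fingers": -0.3}, {"turn": [0, 0, 0], "offset": [0, 0, 0], "fingers": -0.3}])

```text
t: 14.17
eef_pos: [0.5333, 0.1953, 0.0272]
tcp_rot: [0.001, 0.016, 1.0, 0.0]
wrist_force: [-0.1, 1.0, 4.9]
opening: 0.0348
gripper_force: 60.6
```

Emit:
send_rows(increments=[{"turn": [0, 0, 0], "offset": [0, 0, -0.3], "fingers": -0.3}, {"turn": [0, 0, 0], "offset": [0, 0, -0.6], "fingers": -0.3}, {"turn": [0, 0, 0], "offset": [0, 0, -0.7], "fingers": -0.3}, {"turn": [0, 0, 0], "offset": [0, 0, -0.7], "fingers": -0.3}, {"turn": [0, 0, 0], "offset": [0, 0, -0.7], "fingers": -0.3}, {"turn": [0, 0, 0], "offset": [0, 0, -0.7], "fingers": -0.3}, {"turn": [0, 0, 0], "offset": [0, -0.3, -0.1], "fingers": -0.3}, {"turn": [0, 0, 0], "offset": [0, -0.6, 0], "fingers": -0.3}, {"turn": [0, 0, 0], "offset": [0, -0.6, 0], "fingers": -0.3}])

```text
t: 14.92
eef_pos: [0.5302, 0.1342, 0.1785]
tcp_rot: [-0.0, 0.015, 1.0, -0.0]
wrist_force: [-0.6, -0.1, -1.8]
opening: 0.0344
gripper_force: 60.2
```

```bash
python3 -c "
from h import *
togo([.5453,-.2016,.1],88.6)"
```

```text
t 14.92 pos [0.5302 0.1342 0.1785] F [-0.6 -0.1 -1.8] open 0.0344 grip 60.2
turn units [-0.01 -0.   -0.05] offset units [-0.582 -8.384  1.962] len 8.63 dist world [ 0.0151 -0.3358 -0.0785]
```

Emit:
send_rows(increments=[{"turn": [0, 0, 0], "offset": [-0.05, -0.8, 0], "fingers": -0.3}, {"turn": [0, 0, 0], "offset": [-0.05, -0.8, 0], "fingers": -0.3}, {"turn": [0, 0, 0], "offset": [-0.06, -0.8, 0], "fingers": -0.3}, {"turn": [0, 0, 0], "offset": [-0.06, -0.8, 0], "fingers": -0.3}, {"turn": [0, 0, 0], "offset": [-0.06, -0.8, 0], "fingers": -0.3}, {"turn": [0, 0, 0], "offset": [-0.06, -0.8, 0], "fingers": -0.3}, {"turn": [0, 0, 0], "offset": [-0.06, -0.8, 0.2], "fingers": -0.3}, {"turn": [0, 0, 0], "offset": [-0.06, -0.8, 0.4], "fingers": -0.3}, {"turn": [0, 0, 0], "offset": [-0.06, -0.8, 0.5], "fingers": -0.3}, {"turn": [0, 0, 0], "offset": [-0.06, -0.8, 0.4], "fingers": -0.3}])

```text
t: 15.75
eef_pos: [0.5422, -0.1871, 0.1163]
tcp_rot: [-0.001, 0.016, 1.0, 0.0]
wrist_force: [0.5, 1.1, -1.9]
opening: 0.0352
gripper_force: 60.2
```

Emit:
send_rows(increments=[{"turn": [0, 0, 0], "offset": [0, -0.3, 0.2], "fingers": -0.3}, {"turn": [0, 0, 0], "offset": [0, 0, 0], "fingers": -0.3}])

```text
t: 15.92
eef_pos: [0.5411, -0.1994, 0.1073]
tcp_rot: [-0.003, 0.018, 1.0, 0.001]
wrist_force: [0.2, 0.4, -2.5]
opening: 0.0346
gripper_force: 60.4
```

```bash
python3 -c "
from h import *
togo([.5453,-.2016,.0265],88.6)"
```

```text
t 15.92 pos [ 0.5411 -0.1994  0.1073] F [ 0.2  0.4 -2.5] open 0.0346 grip 60.4
turn units [ 0.02 -0.05 -0.1 ] offset units [-0.106 -0.052  2.019] len 2.02 dist world [ 0.0042 -0.0022 -0.0808]
```

Emit:
send_rows(increments=[{"turn": [0, 0, 0], "offset": [-0.1, -0.05, 0.4], "fingers": -0.3}, {"turn": [0, 0, 0], "offset": [0, 0, 0.5], "fingers": -0.3}, {"turn": [0, 0, 0], "offset": [0, 0, 0.45], "fingers": -0.3}, {"turn": [0, 0, 0], "offset": [0, 0, 0.3], "fingers": -0.3}, {"turn": [0, 0, 0], "offset": [0, 0, 0.1], "fingers": -0.3}, {"turn": [0, 0, 0], "offset": [0, 0, 0], "fingers": -0.3}, {"turn": [0, 0, 0], "offset": [0, 0, 0], "fingers": -0.3}, {"turn": [0, 0, 0], "offset": [0, 0, 0], "fingers": -0.3}])

```text
t: 16.58
eef_pos: [0.5485, -0.1998, 0.0419]
tcp_rot: [0.001, 0.015, 1.0, -0.001]
wrist_force: [1.1, 0.5, -1.2]
opening: 0.0344
gripper_force: 60.4
```

```bash
python3 -c "
from h import *
togo([.5453,-.2016,.0265],88.6)"
```

```text
t 16.58 pos [ 0.5485 -0.1998  0.0419] F [ 1.1  0.5 -1.2] open 0.0344 grip 60.4
turn units [-0.01  0.02 -0.06] offset units [ 0.078 -0.046  0.385] len 0.4 dist world [-0.0032 -0.0018 -0.0154]
```

Emit:
send_rows(increments=[{"turn": [0, 0, 0], "offset": [0.06, -0.04, 0.12], "fingers": -0.3}, {"turn": [0, 0, 0], "offset": [0, 0, 0.1], "fingers": -0.3}, {"turn": [0, 0, 0], "offset": [0, 0, 0.05], "fingers": -0.3}, {"turn": [0, 0, 0], "offset": [0, 0, 0.03], "fingers": -0.3}, {"turn": [0, 0, 0], "offset": [0, 0, 0.0], "fingers": -0.3}, {"turn": [0, 0, 0], "offset": [0, 0, 0], "fingers": -0.3}])

```text
t: 17.08
eef_pos: [0.5451, -0.2011, 0.0285]
tcp_rot: [-0.0, 0.016, 1.0, 0.0]
wrist_force: [0.9, -0.2, -2.8]
opening: 0.0347
gripper_force: 60.4
```

Emit:
send_rows(increments=[{"turn": [0, 0, 0], "offset": [0, 0, 0.03], "fingers": -0.3}, {"turn": [0, 0, 0], "offset": [0, 0, 0], "fingers": -0.3}])

```text
t: 17.25
eef_pos: [0.5452, -0.2011, 0.0273]
tcp_rot: [-0.0, 0.016, 1.0, -0.0]
wrist_force: [0.6, 0.8, -2.6]
opening: 0.0348
gripper_force: 60.4
```

Emit:
send_rows(increments=[{"turn": [0, 0, 0], "offset": [0, 0, 0.02], "fingers": -0.3}, {"turn": [0, 0, 0], "offset": [0, 0, 0], "fingers": -0.3}])

```text
t: 17.42
eef_pos: [0.5451, -0.2011, 0.0265]
tcp_rot: [-0.0, 0.016, 1.0, 0.0]
wrist_force: [-0.4, -0.2, -1.4]
opening: 0.0353
gripper_force: 60.4
```

Emit:
send_rows(increments=[{"turn": [0, 0, 0], "offset": [0, 0, 0.02], "fingers": -0.3}, {"turn": [0, 0, 0], "offset": [0, 0, 0], "fingers": -0.3}])

```text
t: 17.58
eef_pos: [0.5453, -0.2011, 0.0263]
tcp_rot: [-0.0, 0.016, 1.0, 0.0]
wrist_force: [-2.1, 1.4, 3.7]
opening: 0.0349
gripper_force: 61.1
```

Contact felt (Fz went from −2 to +3.7 N), so I release.

Emit:
send_rows(increments=[{"turn": [0, 0, 0], "offset": [0, 0, 0], "fingers": 0.1}, {"turn": [0, 0, 0], "offset": [0, 0, 0], "fingers": 0.3}, {"turn": [0, 0, 0], "offset": [0, 0, 0], "fingers": 0.6}, {"turn": [0, 0, 0], "offset": [0, 0, 0], "fingers": 0.6}, {"turn": [0, 0, 0], "offset": [0, 0, -0.2], "fingers": 0.6}, {"turn": [0, 0, 0], "offset": [0, 0, -0.5], "fingers": 0.6}, {"turn": [0, 0, 0], "offset": [0, 0, -0.9], "fingers": 0.6}, {"turn": [0, 0, 0], "offset": [0, 0, -0.9], "fingers": 0.6}, {"turn": [0, 0, 0], "offset": [0, 0, -0.9], "fingers": 0.6}, {"turn": [0, 0, 0], "offset": [0, 0, -0.9], "fingers": 0.6}])

```text
t: 18.42
eef_pos: [0.5449, -0.2009, 0.2001]
tcp_rot: [0.0, 0.016, 1.0, -0.0]
wrist_force: [0.6, 0.6, 0.1]
opening: 0.0682
gripper_force: 0.0
```

Emit:
send_rows(increments=[{"turn": [0, 0, 0], "offset": [0.8, 0, -0.5], "fingers": 0.6}, {"turn": [0, 0, 0], "offset": [0.8, 0, -0.5], "fingers": 0.6}, {"turn": [0, 0, 0], "offset": [0, 0.9, 0], "fingers": 0.6}, {"turn": [0, 0, 0], "offset": [0, 0.9, 0], "fingers": 0.6}, {"turn": [0, 0, 0], "offset": [0, 0.9, 0], "fingers": 0.6}, {"turn": [0, 0, 0], "offset": [0, 0.9, 0], "fingers": 0.6}, {"turn": [0, 0, 0], "offset": [0, 0, 0], "fingers": 0.6}])

```text
t: 19.0
eef_pos: [0.4852, -0.0505, 0.2383]
tcp_rot: [0.0, 0.013, 1.0, 0.001]
wrist_force: [0.3, 0.2, 0.3]
opening: 0.0683
gripper_force: 0.0
```

```bash
python3 - <<'E'
from h import *
togo([.5,-.05,.2],88.6)
a,d=snap('top','t7'); b,_=snap('side','s7'); C=cloud('top',d); hsv=cv2.cvtColor(a,cv2.COLOR_RGB2HSV)
m=(abs(C[...,0]-.545)<.07)&(abs(C[...,1]+.2)<.085)&(C[...,2]>.010)&(C[...,2]<.06)
P=C[m]; print(len(P), cv2.minAreaRect(P[:,:2].astype(np.float32)),np.percentile(P[:,2],[50,98]))
cv2.imwrite('pics/v7.png',np.hstack([cv2.resize(a[120:280,120:360],(450,300)),cv2.resize(b[90:310,130:350],(300,300))])[:,:,::-1])
E
```

```text
t 19.0 pos [ 0.4852 -0.0505  0.2383] F [0.3 0.2 0.3] open 0.0683 grip 0.0
turn units [ 0.02  0.01 -0.01] offset units [-0.37   0.021  0.957] len 1.03 dist world [ 0.0148  0.0005 -0.0383]
287 ((0.5490664839744568, -0.209967240691185), (0.10924424231052399, 0.0964946523308754), 62.1733512878418) [0.0243563  0.04095913]
```

View pics/v7.png

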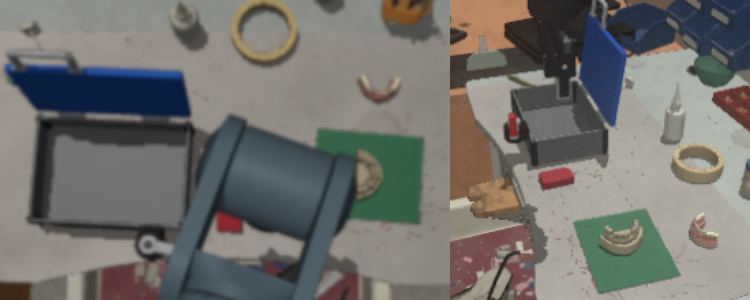

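The lid is open, the latch clear, and the stone upright on the mat at about (622,235) in the side part. One quick numeric check of the centring, then I hand in.

```bash
python3 - <<'E'
from h import *
z=np.load('s7.npz'); C=cloud('side',z['d']); hsv=cv2.cvtColor(z['im'],cv2.COLOR_RGB2HSV)
near=(abs(C[...,0]-.545)<.075)&(abs(C[...,1]+.2)<.09)
g=near&(hsv[...,0]>60)&(hsv[...,0]<90)&(hsv[...,1]>100)
s=near&(C[...,2]>.011)&(C[...,2]<.05)&(hsv[...,0]<35)&(hsv[...,1]>40)
for m in(g,s): print(m.sum(),cv2.minAreaRect(C[m][:,:2].astype(np.float32)),C[m].max(0).round(3))
r=env.observe(); print(r['t']); print(env.hand_in())
E
```

```text
Traceback (most recent call last):
ValueError: zero-size array to reduction operation maximum which has no identity
```

```bash
python3 - <<'E'
from h import *
z=np.load('s7.npz'); C=cloud('side',z['d']); im=z['im']; hsv=cv2.cvtColor(im,cv2.COLOR_RGB2HSV)
print(z['d'][290,250],C[290,250],hsv[290,250],C[262,256],hsv[262,256],onz('side',[[250,290]],.004))
b=np.zeros((384,512),bool); b[236:308,215:305]=1
g=b&(hsv[...,0]>55)&(hsv[...,0]<95)&(hsv[...,1]>90)
v,u=np.nonzero(g); P=onz('side',np.c_[u,v],.004); print(len(P),cv2.minAreaRect(P[:,:2].astype(np.float32)))
s=b&(hsv[...,0]<40)&(hsv[...,1]>40)&(C[...,2]>.011)&(C[...,2]<.05)&(abs(C[...,0]-.545)<.06)&(abs(C[...,1]+.2)<.07)
print(s.sum(),cv2.minAreaRect(C[s][:,:2].astype(np.float32)) if s.any() else '')
E
```

```text
0.80657893 [ 0.51061318 -0.24912019  0.00669817] [ 71  88 122] [ 0.53893214 -0.20937281  0.0408085 ] [ 22  51 145] [[ 0.51159123 -0.24683935  0.004     ]]
106 ((0.5319878458976746, -0.2170841097831726), (0.11910554021596909, 0.09789267182350159), 84.89710998535156)
466 ((0.5460051894187927, -0.20186185836791992), (0.03644124045968056, 0.07056186348199844), 86.50595092773438)
```

```bash
python3 -c "
from cell import env
print(env.hand_in())"
```

```text
the job is handed in; nothing more can be done
None
```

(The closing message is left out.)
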